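Clamp the sample board in the probe fixture, crosswise in two passes

ROBOT

A 6-joint arm with a two-finger parallel gripper is mounted at the origin on a cart in front of the work surface, level with it; the furniture and walls round the work are solid. World frame = base frame: x ahead of the robot, y to its left, z up, the work surface at z = 0. Lengths are in m, angles in degrees, forces in N, time in s.
With the tool pointing down it reaches from about 0.35 to 0.875 m from the base axis. Payload 4.2 kg.
Tool frame: the origin (TCP) lies midway between the tips of the shut fingers; the grasp point (between the pads) lies 19 mm behind it; z points along the fingers, y is the line along which they close (so a half turn about z gives the same grasp; the last joint's range is limited). The gripper opens to 87 mm and grips with 3 to 60 N. Pads are 19 mm wide; open, the fingers measure 117 mm over their backs; the gripper's body (75 mm by 190 mm) begins 51 mm behind the grasp point.
Start: joints at [79.618, 22.042, 0.453, 0, -68.411, -14.817], TCP at [0.266, 0.566, 0.223] pointing down, gripper open.
Joint ranges: [-179.83, 179.83], [-69.29, 118.12], [-61.27, 80.66], [-181.25, 117.63], [-171.15, -9.14], [-177.46, 177.46]. Speed limits (degrees/s): [159.86, 159.86, 180, 180, 180, 180].

INTERFACE

Orientations are given as [roll, pitch, yaw] about the fixed x, y, z axes, in that order (R = Rz(yaw) Ry(pitch) Rx(roll)).
In Python, from workcell import env gives the robot as it stands. The module is installed in compiled form; this text tells all that it offers. Calls block until the motion is done:
- env.goto(position, orientation): joint-space move of the TCP to a pose.
- env.move_straight(position, rotation=None, rate=0.15, force_limit=None): straight line of the TCP; rotation=None keeps the orientation; rate is the mean speed in m/s. With force_limit (N) it stops when the force on the tool has changed by that much, and returns True; else False.
- env.set_joints(angles): joint-space move.
- env.gripper_to(opening, grasp_force=None): opening from 0.0 (shut) to 1.0 (fully open); grasp_force is the grip in N (None keeps the last); returns when the fingers have stopped.
- env.dwell(seconds).
- env.inverse_kinematics(position, orientation): joint angles nearest the present ones, or None.
- env.read_state(): the state.
- env.grab_frame(name): name is "scene" or "side" or "wrist"; returns a dict with "image" (420x560x3 uint8, blue, green, red), "fx", "fy", "cx", "cy" (pixels), "D" ([k1, k2, p1, p2, k3] as OpenCV has them; the pictures are not rectified), "position" and "orientation" of the camera in the world. Camera axes: x right, y up, looking along -z (the intrinsics and any distortion apply to the point x, -y, -z); pixel columns grow to the right and rows downward; lengths in m; the calibration is good to about 2 mm. A picture is of the moment at which its call begins. There is no depth.
A pose or a line that the arm cannot do raises env.Unreachable and nothing moves.
- env.close_job(): hands the job in; it is judged then, once.
Trained networks look in a picture, given as the dict that the camera call returned (one of the last four; its "shot" number tells which), for a name from the list of things; names that differ only in an ending like _2 or _b are one class to them, and where a whole thing is asked for, a point or a joint stands for the part that bears it (a point fixed in the world has none). Each returns a list of dicts, best first, with "score" (0 to 1); they miss things now and then, are a little off and sometimes report something else, mostly with a low value. They report only what shows in the picture. A call takes as long as a camera call.
- env.search_frame(picture, thing): "xyz" ([x, y, z] in m, in world coordinates, good to about 4 mm: the middle of the surface that is visible of it).
- env.trace(picture, thing): "mask" (420x560 bool, what is visible of it).
The state is a dict: "clock": time; "joint_positions": joint angles; "qvel": joint speeds; "joint_torque": joint torques, N m; "position": TCP position; "tool_rot": TCP orientation; "force": force on the tool from outside, world axes, zero at the start; "wrist_torque": the same for the moment, N m; "opening": opening from 0.0 (shut) to 1.0 (fully open); "finger_force": force on a finger pad.
Only numpy, scipy, OpenCV 4.12 (cv2) and the standard library are available. Lean on these libraries where they do the work, as an engineer would, in place of code of your own. Each camera call takes 0.05 s, during which the arm holds its last target. There are 200 camera calls.

TASK

Clamp the sample board in the probe fixture: hand-tighten the four star knobs of its pressure frame clockwise, always crosswise (one knob, then the one diagonally opposite, then the other diagonal) and in two passes. In the first pass only nip each knob, turning until it just begins to stiffen (about 0.18 N m, running free it drags by 0.13); when all four are nipped go round crosswise again and bring each one hand-tight, about 0.35 N m. Do not overtighten (0.55 N m cracks the board) and leave the other things on the bench where they lie.

Things in the scene. Friction and masses are not known exactly. Their poses are not given: they have to be found in the camera images.
- fixture: probe fixture, an aluminium block 150 (x) by 190 (y) by 34 mm high on rubber feet, standing fast on the bench; origin at the centre of its underside, z up, x across its short side. A green sample board, 110 by 146 mm, lies on it over the four studs, its top about 40 mm above the bench; lots differ in thickness, so this height is only known to 1 mm. But for the knobs nothing on the fixture is higher than the frame
- frame: pressure frame, a dark grey metal plate 124 (x) by 164 (y) by 12 mm with a window 59 by 91 mm, loose on the fixture's four studs; origin at the centre of its underside. At the start weak spring plungers (8 N in all) hold it 0.4 to 2.4 mm above the board, its top 53 mm above the bench. Each knob lowers its corner of the frame until that corner sits on the board; the opposite corner may rise a little
- knob_a: star knob on the stud at (-46, +64) mm in the fixture's frame; knob_c is diagonally opposite. All four are alike: an upright black eight-lobed head, 34 mm across (to be taken as round) and 22 mm high, over a neck 20 mm across and a steel flange 28 mm across that bears on the frame. Origin on the axis at mid-height of the head, 23 mm above the flange's underside, some 77 mm above the bench at first
- knob_b: the like knob on the stud at (-46, -64) mm in the fixture's frame; knob_d is diagonally opposite. Clockwise seen from above tightens a knob and sinks it 3.0 mm per radian (quick thread). It stays where it is left. At the start each is 0.5 to 1 mm clear of the frame and 0.3 to 1.2 rad short of its corner sitting on the board. The head sits on a rubber bush that gives 0.33 rad per N m and springs back
- knob_c: the like knob on the stud at (+46, -64) mm in the fixture's frame; knob_a is diagonally opposite. Torque of each knob while it is slowly turned: 0.13 N m running free, up to 0.02 more while it pushes the plungers; once its corner sits on the board it climbs by 0.02 to 0.03 N m per 0.1 rad: 0.18 nipped, 0.35 tight, some 0.5 rad further on
- knob_d: the like knob on the stud at (+46, +64) mm in the fixture's frame; knob_b is diagonally opposite. A torque read at rest after a quick turn (0.15 rad in 0.3 s) is lower, for friction lets go: about 0.07 N m running free, 0.11 nipped, 0.20 tight, 0.3 too much. The clamping force is some 9 N at nipped, 40 N at tight. Tightening one pair eases the other a little
- tweezers: bystander: steel tweezers, 122 mm long and 9 mm high, lying before the fixture; origin under the middle
- loupe: bystander: black eye loupe, 37 mm across and 42 mm high, standing before the fixture; origin under the middle
- screwdriver: bystander: screwdriver, 175 mm long and 23 mm high, lying left of the fixture; origin under the middle
- esd_brush: bystander: black brush, 151 mm long and 11 mm high, lying left of the screwdriver; origin under the middle
- red_box_0: bystander: small red card box, 52 by 80 by 45 mm high, behind the fixture; origin under the middle
- magnet_block: bystander: ground steel block, 30 by 50 by 20 mm high, behind the fixture; origin under the middle

How it is judged (in metres and radians):
On the way, in this order (a step that is already met when the one before it is completed fails the run):
1. first pass: one diagonal pair of knobs nipped while the other pair still runs free (((contact force between each of knob_a, knob_c and frame above 1.5 N and contact force between each of knob_b, knob_d and frame below 1.5 N) or (contact force between each of knob_b, knob_d and frame above 1.5 N and contact force between each of knob_a, knob_c and frame below 1.5 N))), for 0.1 s.
2. all four knobs nipped, none of them tight yet (contact force between knob_a and frame between 1.5 and 22 N and contact force between knob_b and frame between 1.5 and 22 N and contact force between knob_c and frame between 1.5 and 22 N and contact force between knob_d and frame between 1.5 and 22 N), for 0.1 s.
3. second pass: one diagonal pair tight while the other pair is still only nipped (((contact force between each of knob_a, knob_c and frame above 22 N and contact force between each of knob_b, knob_d and frame below 22 N) or (contact force between each of knob_b, knob_d and frame above 22 N and contact force between each of knob_a, knob_c and frame below 22 N))), for 0.1 s.
At the end, for the whole second after the job is handed in: All four knobs bear on the frame with a clamping force of 22 to 60 N (tightened with about 0.25 to 0.46 N m), the frame lies at rest and level on the board (within 0.02 rad of the fixture, underside less than 41.2 mm above the bench), every bystander is within 20 mm of where it lay (contact force between knob_a and frame between 22 and 60 N and contact force between knob_b and frame between 22 and 60 N and contact force between knob_c and frame between 22 and 60 N and contact force between knob_d and frame between 22 and 60 N and angle between the z axis of frame and the z axis of fixture, either way round below 0.02 rad and linear speed of frame below 0.01 m/s and z of frame in the frame of fixture below 0.0412 m and distance of each of tweezers, loupe, screwdriver, esd_brush, red_box_0, magnet_block from where it was at the start of the episode below 0.02 m); the robot touches nothing.
It fails at once if a knob overtightened: more than 80 N on the frame (contact force between any of knob_a, knob_b, knob_c, knob_d and frame above 80 N).
It fails at once if a bystander pushed more than 20 mm (distance of any of tweezers, loupe, screwdriver, esd_brush, red_box_0, magnet_block from where it was at the start of the episode above 0.02 m).
It also fails if it takes over 72 s, if anything falls off the work surface, if the arm or the gripper's body presses on something with over 40 N, if the wrist force passes 120 N, or if a joint passes its speed limit or range.

## Working session

There is one attempt and no reset: what is moved stays moved. The work goes in short steps, each a Python script; the robot and the scene stay as the last script left them, time stands still between calls to the robot, and variables do not carry over. Pictures are saved under pics/ and viewed, at most 10 in all, crops included, and the job is handed in when it is done.

```bash
mkdir -p pics
python3 - <<'E'
from workcell import env
import cv2, numpy as np
s=env.read_state(); print({k:np.round(v,3).tolist() for k,v in s.items()})
for n in ("scene","side","wrist"):
    p=env.grab_frame(n); cv2.imwrite(f"pics/{n}0.png",p["image"])
    print(n,np.round(p["position"],3),np.round(p["orientation"],2),p["fx"],p["cx"],p["cy"],p["D"])
    for t in ("knob_a","frame","fixture"):
        for r in env.search_frame(p,t)[:6]: print(" ",t,round(r["score"],2),np.round(r["xyz"],4))
a=cv2.imread("pics/scene0.png");b=cv2.imread("pics/side0.png")
cv2.imwrite("pics/both0.png",cv2.resize(np.hstack([a,b]),(800,300)))
print(env.read_state()["clock"])
E
```

```text
{'clock': 0.0, 'joint_positions': [79.616, 22.092, 0.38, -0.029, -68.413, -14.817], 'qvel': [-0.027, -0.012, -0.018, -0.115, 0.001, -0.028], 'joint_torque': [0.001, -39.067, 18.739, 4.219, 0.011, -0.0], 'position': [0.266, 0.565, 0.221], 'tool_rot': [179.873, -0.006, -25.212], 'force': [0.433, -0.951, -0.326], 'wrist_torque': [0.043, 0.076, -0.018], 'finger_force': 0.0, 'opening': 1.001}
scene [-0.074 -0.135  0.469] [ 61.43   0.81 -58.25] 404.1263229325209 279.6504068062803 206.75398663519334 [-0.07338324  0.          0.          0.          0.        ]
  knob_a 0.83 [0.4485 0.2091 0.0762]
  knob_a 0.82 [0.5494 0.2014 0.0806]
  knob_a 0.67 [0.5288 0.0717 0.0812]
  knob_a 0.55 [0.4392 0.0865 0.0761]
  frame 0.83 [0.4875 0.1396 0.0508]
  frame 0.68 [0.5486 0.3236 0.011 ]
  fixture 0.88 [0.4441 0.1171 0.0332]
side [ 0.261 -0.324  0.669] [ 46.61   0.29 -28.03] 386.1137322750666 277.6301673349123 203.2433207240606 [-0.03613488  0.          0.          0.          0.        ]
  knob_a 0.79 [0.4472 0.0733 0.0879]
  knob_a 0.67 [0.5489 0.1976 0.0859]
  knob_a 0.63 [0.4592 0.2064 0.0866]
  knob_a 0.51 [0.5321 0.0714 0.0835]
  frame 0.89 [0.4937 0.142  0.0548]
  fixture 0.96 [0.4859 0.0957 0.0369]
wrist [0.33  0.534 0.384] [ -14.97    0.   -115.18] 321.33464980835066 275.2427304403917 207.9423391891538 [-0.03082349  0.          0.          0.          0.        ]
0.6
```

View pics/scene0.png

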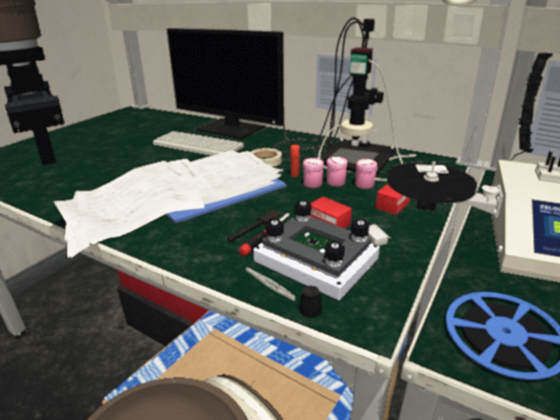

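View pics/wrist0.png

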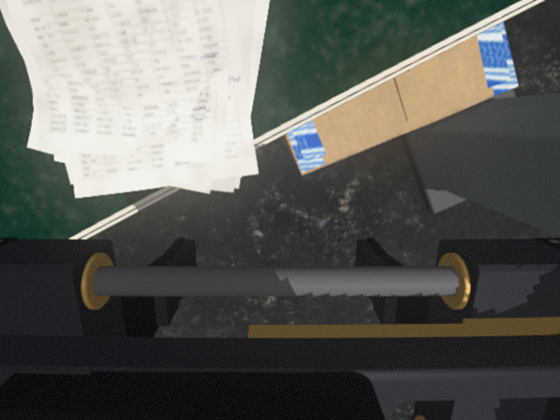

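The scene shows the fixture at about px (317,248), with four knobs at (275,229), (303,209), (360,229) and (334,252). It sits near (0.49, 0.14), yaw about −6°. The network points agree with this. Next I'll get two wrist views from above.

```bash
cat > h.py <<'E'
from workcell import env
import cv2, numpy as np
from scipy.spatial.transform import Rotation as R
def ray(p,uv):
    K=np.array([[p["fx"],0,p["cx"]],[0,p["fy"],p["cy"]],[0,0,1]])
    x,y=cv2.undistortPoints(np.array([[uv]],float),K,np.array(p["D"])).ravel()
    M=R.from_euler("xyz",p["orientation"],degrees=True)
    d=M.apply([x,-y,-1]); return np.array(p["position"]),d/np.linalg.norm(d)
def project(p,X):
    M=R.from_euler("xyz",p["orientation"],degrees=True)
    c=M.inv().apply(np.array(X)-p["position"]); c=c*[1,-1,-1]
    K=np.array([[p["fx"],0,p["cx"]],[0,p["fy"],p["cy"]],[0,0,1]])
    return cv2.projectPoints(c.reshape(1,1,3),np.zeros(3),np.zeros(3),K,np.array(p["D"]))[0].ravel()
def tri(rs):
    A=sum(np.eye(3)-np.outer(d,d) for o,d in rs); b=sum((np.eye(3)-np.outer(d,d))@o for o,d in rs)
    return np.linalg.solve(A,b)
E
python3 - <<'E'
from h import *
for yaw in (-90,-45,0,45,90,135): 
    q=env.inverse_kinematics([.49,.14,.08],[180,0,yaw]); print(yaw,None if q is None else np.round(q,1))
c=np.array([.4915,.142]); yaw=-6
tx=np.array([np.cos(np.radians(yaw)),np.sin(np.radians(yaw))]); ty=np.array([-tx[1],tx[0]])
for i,s in enumerate((-.05,.05)):
    t=c-.071*tx+s*ty
    env.goto([*t,.27],[180,0,yaw])
    p=env.grab_frame("wrist"); cv2.imwrite(f"pics/w{i+1}.png",p["image"])
    import pickle; pickle.dump(p,open(f"w{i+1}.pkl","wb"))
    for r in env.search_frame(p,"knob_a")[:6]: print(i,round(r["score"],2),np.round(r["xyz"],4),np.round(project(p,r["xyz"]),1))
    ms=env.trace(p,"knob_a")
    for m in ms[:6]:
        M=m["mask"]; v,u=np.nonzero(M); print("  mask",round(m["score"],2),M.sum(),u.mean().round(1),v.mean().round(1),u.min(),u.max(),v.min(),v.max())
    for m in env.trace(p,"frame")[:1]:
        v,u=np.nonzero(m["mask"]); print("  frame",np.round(cv2.minAreaRect(np.c_[u,v].astype(np.float32))[0],1))
s=env.read_state(); print(s["clock"],np.round(s["wrist_torque"],3),np.round(s["force"],2),np.round(s["joint_positions"],1))
E
```

```text
-90 [ 34.2  19.9 -26.4   0.  -43.7 -34.2]
-45 [ 34.2  19.9 -26.4   0.  -43.7  10.8]
0 [ 34.2  19.9 -26.4   0.  -43.7  55.8]
45 [ 34.2  19.9 -26.4   0.  -43.7 100.8]
90 [ 34.2  19.9 -26.4   0.  -43.7 145.8]
135 [  34.2   19.9  -26.4    0.   -43.7 -169.2]
0 0.97 [0.5385 0.0766 0.0847] [284.8  67.1]
0 0.91 [0.4598 0.2144 0.0841] [164.8 159.4]
0 0.74 [0.4473 0.0854 0.0878] [284.9 158.8]
0 0.68 [0.5533 0.2012 0.0884] [159.   65.1]
  mask 0.79 678 284.9 156.1 270 300 141 172
  mask 0.77 1047 161.0 66.8 142 180 48 84
  mask 0.72 949 285.6 65.6 269 303 47 85
  frame [227.5 111.5]
1 0.88 [0.4484 0.0888 0.0836] [374.6 157.5]
1 0.86 [0.5395 0.0783 0.0829] [382.2  66.5]
1 0.81 [0.4621 0.2182 0.0871] [253.6 157.4]
1 0.61 [0.553  0.2065 0.0889] [254.3  64.6]
  mask 0.94 717 259.2 156.0 243 275 141 171
  mask 0.57 800 375.3 155.8 358 392 140 172
  mask 0.57 1010 381.8 66.2 364 400 47 84
  frame [316.5 111. ]
3.275 [-0.066  0.043 -0.007] [-0.32 -0.58 -0.97] [ 44.9   4.7 -15.7   0.  -69.6  39.1]
```

View pics/w1.png

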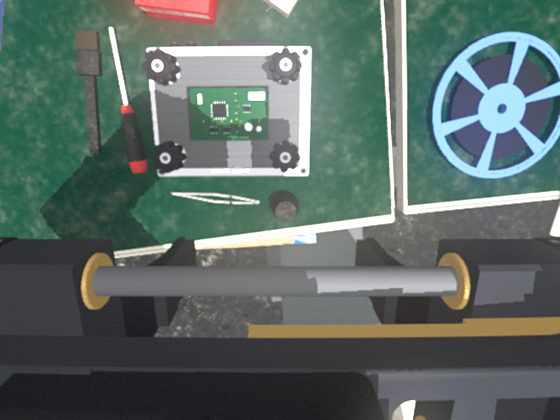

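Wrist view 1 shows the knob hubs at about (158,66), (286,65), (285,157) and (166,158). The frame is square to the view, and the tweezers and loupe lie before it. Next I'll fit the fixture pose over both views.

Run:
```python
from h import *
import pickle
from scipy.optimize import least_squares
ps=[pickle.load(open(f"w{i}.pkl","rb")) for i in (1,2)]
# a,b,c,d rough pixels
px=[[(166,158),(285,157),(286,65.5),(159.5,66)],[(256,157),(375,157),(382,66.3),(254,65)]]
L=np.array([[-46,64],[-46,-64],[46,-64],[46,64]])/1000
hub=[]
for p,q in zip(ps,px):
    g=cv2.cvtColor(p["image"],cv2.COLOR_BGR2GRAY).astype(float); h=[]
    for u,v in q:
        u0,v0=int(round(u)),int(round(v)); w=g[v0-9:v0+10,u0-9:u0+10]
        m=np.clip(w-110,0,None); yy,xx=np.mgrid[-9:10,-9:10]
        h.append((u0+(m*xx).sum()/m.sum(),v0+(m*yy).sum()/m.sum()) if m.sum()>0 else (np.nan,np.nan))
    hub.append(h); print(np.round(h,1).tolist())
for j in range(4): print("abcd"[j],"tri px",np.round(tri([ray(p,q[j]) for p,q in zip(ps,px)]),4),"hub",np.round(tri([ray(p,q[j]) for p,q in zip(ps,hub)]),4))
def res(x,src):
    c,s=np.cos(x[2]),np.sin(x[2]); r=[]
    for p,q in zip(ps,src):
        for l,uv in zip(L,q):
            r+=list(project(p,[x[0]+c*l[0]-s*l[1],x[1]+s*l[0]+c*l[1],x[3]])-uv)
    return r
for src in (px,hub):
    f=least_squares(res,[.49,.14,-.1,.085],args=(src,),loss="soft_l1"); print(np.round(f.x,4),np.degrees(f.x[2]).round(2),np.round(f.fun.reshape(-1,2) if False else np.array(res(f.x,src)).reshape(-1,2),1).tolist())
a=[cv2.resize(p["image"][30:190,130:410],(560,320),interpolation=cv2.INTER_CUBIC) for p in ps]
for im,q,h in zip(a,px,hub):
    for u,v in h: cv2.circle(im,(int((u-130)*2),int((v-30)*2)),2,(0,0,255),-1)
cv2.imwrite("pics/crop.png",np.vstack(a)[:,:][:600])
```

```text
[[164.8, 157.7], [284.9, 157.0], [285.6, 64.8], [157.1, 65.2]]
[[256.5, 157.2], [379.0, 156.9], [386.1, 64.2], [257.6, 63.9]]
a tri px [0.4606 0.2166 0.0731] hub [0.4613 0.2156 0.0797]
b tri px [0.4474 0.0848 0.0718] hub [0.4492 0.0852 0.0876]
c tri px [0.5416 0.0747 0.0712] hub [0.5405 0.0757 0.0869]
d tri px [0.5565 0.2079 0.0666] hub [0.5535 0.2033 0.088 ]
[ 0.501   0.1457 -0.1045  0.0802] -5.98 [[-0.1, -1.0], [-1.7, -0.1], [-2.1, 0.7], [-0.9, 0.7], [1.7, -0.6], [0.5, -0.2], [0.4, -0.1], [2.8, 0.4]]
[ 0.5013  0.1444 -0.1026  0.0879] -5.88 [[-0.1, -0.1], [-0.2, 0.3], [-0.3, -0.4], [-0.1, -0.0], [2.1, -0.2], [-0.1, 0.2], [-0.0, 0.2], [-0.1, -0.0]]
```

View pics/crop.png

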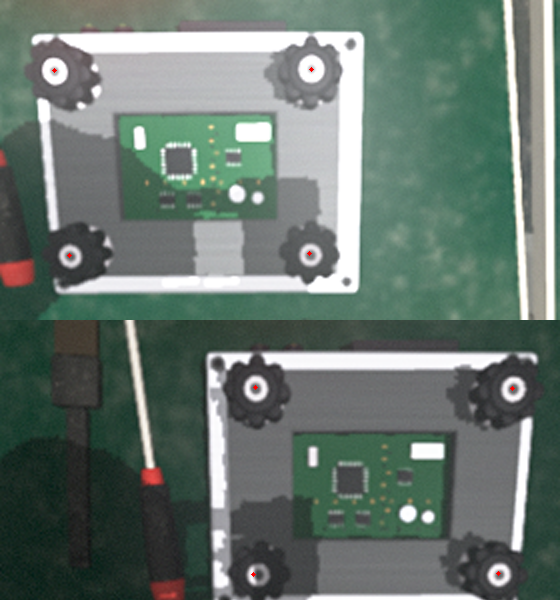

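The hub fit is very good: residuals are at or below 0.4 px with one outlier rejected, and z = 0.088 matches the text. The centre is (0.5013, 0.1444) and the yaw −5.9°. I'll start with knob a.

```bash
cat >> h.py <<'E'
C=np.array([.5013,.1444]); YAW=np.radians(-5.88)
L=dict(a=(-46,64),b=(-46,-64),c=(46,-64),d=(46,64))
def kpos(k):
    l=np.array(L[k])/1000; c,s=np.cos(YAW),np.sin(YAW)
    return C+[c*l[0]-s*l[1],s*l[0]+c*l[1]]
def tz(n=3):
    r=[]
    for _ in range(n): env.dwell(.03); r.append(env.read_state()["wrist_torque"][2])
    return float(np.mean(r))
def visit(k,target,yaw0,z,step=.15,fine=.08,near=None,maxrad=2.0,release=True):
    xy=kpos(k)
    env.gripper_to(.6)
    env.goto([*xy,.115],[180,0,yaw0]); env.move_straight([*xy,z],rate=.15)
    b=tz(); env.gripper_to(.3,grasp_force=40)
    s=env.read_state(); print(k,"grip t",round(s["clock"],2),"open",round(s["opening"],3),"F",np.round(s["force"],1),"base",round(b,3),"T",round(s["wrist_torque"][2]-b,3))
    th=0; T=[]
    while th<maxrad:
        d=fine if near is not None and T and T[-1]>near else step
        th+=d; env.goto([*xy,z-.003*th],[180,0,yaw0-np.degrees(th)])
        T.append(tz()-b)
        if T[-1]>=target: break
    s=env.read_state()
    print("  th",round(th,2),"T",np.round(T,3),"yaw",np.round(s["tool_rot"][2],1),"F",np.round(s["force"],1),"t",round(s["clock"],2))
    if release:
        env.gripper_to(.6); env.move_straight([*xy,.115],rate=.2); print("  t",round(env.read_state()["clock"],2))
E
python3 - <<'E'
from h import *
visit("a",.10,35,.060,near=.085,fine=.08,maxrad=.8,release=False)
E
```

```text
a grip t 6.01 open 0.38 F [-4.3  3.4  2.2] base -0.008 T 0.001
  th 0.9 T [0.022 0.054 0.04  0.009 0.046 0.043] yaw -16.5 F [-5.6  5.5  3.6] t 8.21
```

Run:
```python
from h import *
xy=kpos("a"); b=-.008
def rd(n=10):
    r=[]
    for _ in range(n): env.dwell(.02); r.append(env.read_state()["wrist_torque"][2]-b)
    return np.round(r,3)
print(rd())
for th in (1.05,1.2):
    env.goto([*xy,.060-.003*th],[180,0,35-np.degrees(th)]); print(th,rd(),env.read_state()["tool_rot"][2])
print(env.read_state()["clock"])
```

```text
[ 0.097  0.093  0.016  0.025  0.061 -0.043  0.055  0.033  0.032  0.044]
1.05 [0.11  0.013 0.003 0.064 0.087 0.112 0.028 0.081 0.039 0.049] -25.12281092074233
1.2 [0.067 0.053 0.128 0.109 0.119 0.156 0.111 0.107 0.126 0.112] -33.70744008356151
9.2417
```

Run:
```python
from h import *
r=[env.read_state()["wrist_torque"][2] for _ in range(30)]
print(np.round(r[:8],3),np.mean(r)+.008,np.std(r),env.read_state()["clock"], env.read_state()["joint_torque"])
```

```text
[0.104 0.104 0.104 0.104 0.104 0.104 0.104 0.104] 0.11238491654838803 4.163336342344337e-17 9.2417 [ -3.56406927 -30.6878686   12.10973561   3.79836962   0.2639822
  -0.09104698]
```

```bash
cat >> h.py <<'E'
def tz(n=12):
    r=[]
    for _ in range(n):
        env.dwell(.008); s=env.read_state(); r.append((s["wrist_torque"][2],-s["joint_torque"][5]))
    r=np.array(r); tz.j=r[:,1].mean(); tz.js=r[:,1].std(); tz.s=r[:,0].std(); return float(r[:,0].mean())
def release(k):
    xy=kpos(k); env.gripper_to(.6); env.move_straight([*xy,.115],rate=.25)
def visit(k,target,yaw0,z,steps,rel=True):
    xy=kpos(k)
    env.goto([*xy,.115],[180,0,yaw0]); env.move_straight([*xy,z],rate=.15)
    b=tz(15); bj=tz.j; env.gripper_to(.3,grasp_force=40)
    s=env.read_state(); print(k,"grip t",round(s["clock"],2),"open",round(s["opening"],3),"F",np.round(s["force"],1),"base",round(b,3),round(bj,3))
    th=0; 
    for d in steps:
        th+=d; env.goto([*xy,z-.003*th],[180,0,yaw0-np.degrees(th)])
        env.dwell(.05); T=tz()-b; J=tz.j-bj
        print("  th %.2f T %.3f(s%.3f) J %.3f(s%.3f)"%(th,T,tz.s,J,tz.js))
        if target and (T+2*J)/3>=target: break
    s=env.read_state(); print("  yaw",np.round(s["tool_rot"][2],1),"F",np.round(s["force"],1),"t",round(s["clock"],2))
    if rel: release(k)
E
python3 - <<'E'
from h import *
t=tz(); print(t+.008,tz.j,tz.js)
release("a")
visit("c",.10,40,.060,[.15]*4,rel=False)
E
```

```text
0.10447772169321817 0.09095340326894075 2.5574579855810336e-05
c grip t 12.96 open 0.378 F [-3.2  4.2  2.6] base -0.016 0.0
  th 0.15 T 0.064(s0.020) J 0.041(s0.002)
  th 0.30 T 0.075(s0.027) J 0.042(s0.002)
  th 0.45 T 0.056(s0.030) J 0.044(s0.002)
  th 0.60 T 0.042(s0.037) J 0.045(s0.002)
  yaw 5.6 F [-3.9  5.8  4.2] t 14.62
```

```bash
cat >> h.py <<'E'
def turn(k,yaw0,z,ths,Jt,n=6):
    "absolute angles ths since grip; stop at joint torque Jt"
    xy=kpos(k)
    for th in ths:
        env.goto([*xy,z-.003*th],[180,0,yaw0-np.degrees(th)]); env.dwell(.04); T=tz(n)
        print("  th %.2f T %.3f J %.4f"%(th,T,tz.j))
        if tz.j>=Jt: break
    s=env.read_state(); print("  ",k,"yaw",np.round(s["tool_rot"][2],1),"F",np.round(s["force"],1),"t",round(s["clock"],2)); return th
def grip(k,yaw0,z):
    xy=kpos(k); env.goto([*xy,.115],[180,0,yaw0]); env.move_straight([*xy,z],rate=.15); env.gripper_to(.3,grasp_force=40)
    s=env.read_state(); print(k,"grip t",round(s["clock"],2),"open",round(s["opening"],3),"J",round(-s["joint_torque"][5],4))
E
python3 - <<'E'
from h import *
turn("c",40,.060,[.75,.9,1.05,1.2,1.35],.075)
E
```

```text
th 0.75 T 0.038 J 0.0502
  th 0.90 T 0.048 J 0.0518
  th 1.05 T 0.069 J 0.0632
  th 1.20 T 0.074 J 0.0892
   c yaw -28.7 F [-4.7  8.3  6.5] t 16.06
```

Run:
```python
from h import *
release("c")
grip("b",40,.060)
turn("b",40,.060,np.arange(.2,1.9,.15),.075,n=3)
```

```text
b grip t 19.14 open 0.379 J -0.0071
  th 0.20 T 0.034 J 0.0476
  th 0.35 T 0.040 J 0.0407
  th 0.50 T -0.007 J 0.0405
  th 0.65 T 0.037 J 0.0404
  th 0.80 T 0.035 J 0.0403
  th 0.95 T 0.020 J 0.0421
  th 1.10 T 0.069 J 0.0717
  th 1.25 T 0.092 J 0.1017
   b yaw -31.6 F [-5.3  6.6  8.4] t 21.85
```

Run:
```python
from h import *
release("b")
grip("d",40,.060)
th=turn("d",40,.060,np.arange(.2,1.9,.15),.058,n=2)
if tz.j<.075: turn("d",40,.060,[th+.08,th+.16],.077,n=2)
```

```text
d grip t 25.0 open 0.38 J -0.0057
  th 0.20 T 0.021 J 0.0478
  th 0.35 T 0.041 J 0.0418
  th 0.50 T 0.079 J 0.0417
  th 0.65 T 0.036 J 0.0415
  th 0.80 T 0.036 J 0.0414
  th 0.95 T 0.033 J 0.0448
  th 1.10 T 0.073 J 0.0754
   d yaw -23.0 F [-4.6  5.   6. ] t 27.32
```

```bash
cat >> h.py <<'E'
def tight(k,yaw0=15,z=.057,lim=.165,goal=.178):
    grip(k,yaw0,z)
    th=turn(k,yaw0,z,np.arange(.1,1.2,.12),lim-.02,n=3)
    while tz.j<goal and th<1.3:
        th=turn(k,yaw0,z,[th+(.05 if tz.j>lim else .08)],goal,n=3)
E
python3 - <<'E'
from h import *
release("d")
tight("a")
E
```

```text
a grip t 29.98 open 0.376 J 0.0149
  th 0.10 T 0.124 J 0.1267
  th 0.22 T 0.091 J 0.1283
  th 0.34 T 0.147 J 0.1526
   a yaw -4.3 F [-4.5  3.9  8.8] t 30.93
  th 0.42 T 0.187 J 0.1867
   a yaw -8.9 F [-4.3  2.6  9.9] t 31.24
```

Run:
```python
from h import *
release("a")
tight("c")
```

```text
c grip t 34.06 open 0.376 J 0.0077
  th 0.10 T 0.132 J 0.1284
  th 0.22 T 0.108 J 0.1297
  th 0.34 T 0.156 J 0.1508
   c yaw -4.4 F [-4.3  4.9  5.8] t 35.01
  th 0.42 T 0.186 J 0.1879
   c yaw -9.0 F [-4.   6.   7.3] t 35.33
```

Run:
```python
from h import *
release("c")
tight("b")
release("b")
tight("d")
```

```text
b grip t 37.87 open 0.378 J 0.0109
  th 0.10 T 0.163 J 0.1289
  th 0.22 T 0.122 J 0.1290
  th 0.34 T 0.140 J 0.1577
   b yaw -4.4 F [-5.4  5.   8.2] t 38.82
  th 0.42 T 0.193 J 0.1944
   b yaw -9.0 F [-4.6  4.9  9.6] t 39.13
d grip t 41.89 open 0.378 J 0.0151
  th 0.10 T 0.087 J 0.1107
  th 0.22 T 0.128 J 0.1183
  th 0.34 T 0.162 J 0.1339
  th 0.46 T 0.167 J 0.1587
   d yaw -11.3 F [-4.4  3.6  7.4] t 43.16
  th 0.54 T 0.213 J 0.1919
   d yaw -15.8 F [-4.7  3.4  7.2] t 43.48
```

Run:
```python
from h import *
release("d")
for k in "ac":
    grip(k,10,.056)
    turn(k,10,.056,[.1,.16,.22,.28],.185,n=6)
    release(k)
print(env.read_state()["clock"])
```

```text
a grip t 46.03 open 0.379 J 0.0157
  th 0.10 T 0.208 J 0.2245
   a yaw 4.4 F [-3.9  3.8  5.5] t 46.38
c grip t 49.14 open 0.378 J 0.0137
  th 0.10 T 0.196 J 0.2022
   c yaw 4.3 F [-2.8  5.3  3.7] t 49.48
50.5333
```

Run:
```python
from h import *
s=env.read_state(); p=s["position"]; env.move_straight([p[0],p[1],.2]); env.dwell(.3)
print(env.close_job(), env.read_state()["clock"])
```

```text
the job is handed in; nothing more can be done
the job is handed in; nothing more can be done
```

The job is handed in: all four knobs were nipped in the order a, c, b, d, then tightened in the same order to about 0.2 N m at rest (hand-tight), by about 51 s of the 72 s; no verdict came back, and I did not check the bystanders with a final picture.

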